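Hold the heat-lamp post square to the worktop

ROBOT

A 6-joint arm with a two-finger parallel gripper is mounted at the origin on the work surface. World frame = base frame: x ahead of the robot, y to its left, z up, the work surface at z = 0. Lengths are in m, angles in rad, forces in N, time in s.
With the tool pointing down it reaches from about 0.375 to 0.9 m from the base axis. Payload 3.1 kg.
Tool frame: the origin (TCP) lies on the centre line of the jaws, within the pads' length; the fingertips stand robot.tip_reach ahead of it and the grasp point (between the pads) lies 8 mm behind it (robot.tip_reach is the distance from the TCP to the fingertips, in m); z points along the fingers, y is the line along which they close (so a half turn about z gives the same grasp; the last joint's range is limited). The gripper opens to 87 mm and grips with 3 to 60 N. Pads are 19 mm wide; open, the fingers measure 117 mm over their backs; the gripper's body (75 mm by 190 mm) begins 51 mm behind the grasp point.
Start: joints at [0.958, 0.527, 1.433, -0, 1.181, -0.178], TCP at [0.263, 0.567, 0.234] pointing down, gripper open.
Joint ranges: [-3.08, 3.08], [-0.75, 2.2], [0.22, 2.44], [-1.43, 4.57], [0, 2.65], [-2.85, 2.85]. Speed limits (rad/s): [2.79, 2.79, 3.14, 3.14, 3.14, 3.14].

INTERFACE

Orientations are given as a unit quaternion [x, y, z, w].
In Python, from rig import robot gives the robot as it stands.
- The arm moves only by the tool jog_arm, never from a script. Its argument "motion" is one flat list of numbers, 7 for each row, row after row: the shift along the tool's x, y, z scaled (see below), then the turn, a rotation vector about the tool's x, y, z scaled (see below), then the gripper's target within -1 to 1 (shut at 1, half-way at 0, fully open at -1). In form: [x, y, z, rx, ry, rz, hand, x, y, z, rx, ry, rz, hand, ...]. A call has 1 to 12 rows; each row shifts and turns the commanded pose from where the row before left it, along the tool's axes as they then stand; what a row does not reach is not made up. The controller multiplies each number of a shift by 4 cm and each number of a turn by 4 degrees. A row lasts 1/8 s, in which the tool goes at most 62.5 mm and 10.7 degrees, less where a joint would pass 70% of its speed; a pose out of reach is approached as far as the arm can. A call with a number of a shift or a turn outside -1 to 1 is refused whole. A call with a gripper value outside its range is refused whole. The fingers move at their own pace and stop on an object; "grip_force" is the grip in N (left out, the last holds). Time passes only in rows, so rows that do not move let the fingers close. It gives the time, the measured TCP pose, the force, the opening and the grip force at its end, in the units of the state.
- robot.get_obs(): the state, without advancing time (a new reading comes with each control period).
- robot.camera(name): name is "scene" or "top" or "wrist"; returns the picture (400x640x3 uint8, blue, green, red); there is no depth.
- robot.calibration(name): a dict with "fx", "fy", "cx", "cy" (pixels), "R" (3x3) and "t" (3): a world point X has camera coordinates R X + t; the wrist camera has in their place "T_tool_cam" (4x4, takes a point from camera to tool coordinates, whose origin is the TCP and whose axes are the flange's). Camera axes: x right, y down, z forward; pixel columns grow to the right and rows downward; lengths in m; the calibration is good to about 2 mm. A picture is of the moment at which its call begins: read the wrist's pose just before it. calibration takes no time and is no camera call.
- robot.hand_in(): hands the job in; it is judged then, once.
The state is a dict: "time": time; "q": joint angles; "joint_velocities": joint speeds; "joint_torque": joint torques, N m; "position": TCP position; "tool_rot": TCP orientation; "ft_force": force on the tool from outside, world axes, zero at the start; "moment": the same for the moment, N m; "grip_width": finger opening in m; "grip_force": force on a finger pad.
Only numpy, scipy, OpenCV 4.12 (cv2) and the standard library are available. Lean on these libraries where they do the work, as an engineer would, in place of code of your own. Each camera call takes 0.05 s, during which the arm holds its last target. There are 200 camera calls.

TASK

The white heat-lamp post on the worktop leans because its bolts are slack: take the blue try square and, with its stock flat on the worktop and in line with the middle of the post's front face, press it into the corner until the blade has pushed the post upright and both faces sit tight on post and worktop. Move the post only with the square and leave the other things where they are. Finish while still gripping the square and pressing it home, ready for the bolts to be tightened: do not let go.

Things in the scene. Friction and masses are not known exactly. Their poses are not given: they have to be found in the camera images.
- square_grip (a point): Where to grip the try square: middle of the free length of its stock, 18 mm up (half its height). Stock: blue bar 22 mm wide, 36 mm tall, 220 mm long, lying along x from the yellow toe cap 85 mm behind this point to the heel face 135 mm ahead of it. Axes: x along the stock towards the heel (the way to press), y across, z up along the blade.
- square_heel (a point): Outer corner of the try square: bottom edge of its heel face, on the middle plane, level with the underside of the stock. Same axes as square_grip. When home it meets corner.
- corner (a point): The corner to press into: middle of the bottom edge of the post's front face, at worktop level, fixed. Axes: x horizontal, into the post (the way to press), y along the edge, z up. The post is a white 40 x 40 mm box section 300 mm tall with a 32 mm brass collar on top; it turns on a bolt 20 mm up, so its foot hardly moves and stops the heel firmly.
- post (a joint): Lean of the post in rad: 0 is upright, square to the worktop; positive leans its top forward over the corner, against the press. It starts at 0.055 to 0.095. Friction and spring washers resist: about 4 N at 150 mm height brings it upright, and when let go it leans forward again by itself to about 0.04.
- table: The stainless steel worktop, level, top at z = 0.
- shoe: The fixed dark steel U-shaped shoe in which the post rocks, with 60 mm tall cheeks at both sides of the post and a foot plate behind it, all at least 6 mm behind the front face. Origin on the worktop under the middle of the post, 20 mm along x from corner; same axes.
- square: The try square, one rigid upright L that starts standing on its stock; origin on the underside, 18 mm below square_grip, same axes. Blade: aluminium strip 6 mm thick, 32 mm deep, at the heel end, up to 160 mm above the underside, its outer edge flush with the heel face. Mass 0.28 to 0.44 kg, balancing about 45 mm nearer the heel than square_grip.
- tray: Loose yellow tray 200 x 140 x 40 mm, origin under its middle; leave it alone.
- jar: Spice jar, 52 mm across, 125 mm tall, origin under its middle; leave it alone.
- bowl: Steel bowl 150 mm across, 60 mm tall, origin under its middle; leave it alone.
- spanner: Steel spanner 170 mm long, lying behind the post; leave it alone.
- mug: White mug 76 mm across, 85 mm tall, origin under its middle; leave it alone.
There are look-alikes about, which are no part of the job. There is more than one size of the square; the job needs the smaller.

How it is judged:
By the outcome, as a careful person would: the job done as asked, in the order asked, and still so for the second after the job is handed in, while the arm keeps its last pose, push and grip.
It also fails if it takes over 54 s, if anything falls off the work surface, if the arm or the gripper's body presses on something with over 40 N, if the wrist force passes 120 N, or if a joint passes its speed limit or range.

## Working session

There is one attempt and no reset: what is moved stays moved. The work goes in short steps, Python scripts to look and compute and a tool call to move; the robot and the scene stay as the last step left them, time stands still between calls to the robot, and variables do not carry over. Pictures are saved under pics/ and viewed, at most 10 in all, crops included, and the job is handed in when it is done.

Besides the shell and the picture viewer there is one more tool, called as a command line: name --argument value ..., lists and objects as JSON in quotes. jog_arm: Moves the arm, as the interface text tells. Shifts and turns lie within -1 to 1; 1 stands for 4 cm of shift or 4 degrees of turn. Its arguments: {"type":"object","properties":{"motion":{"type":"array","items":{"type":"number"}},"grip_force":{"type":"number"}},"required":["motion"]}

```bash
mkdir -p pics; python3 - <<'E'
from rig import robot
import cv2
for n in("scene","top"):
    cv2.imwrite(f"pics/{n}0.png",robot.camera(n)); c=robot.calibration(n); print(n,c)
print(robot.calibration("wrist"),robot.tip_reach); print(robot.get_obs())
E
```

```text
scene {'fx': 493.51823544694304, 'fy': 493.51823544694304, 'cx': 324.26263185241964, 'cy': 203.89892049465678, 'R': array([[-0.65841425,  0.752636  ,  0.00545243],
       [ 0.54040688,  0.47777139, -0.69260011],
       [-0.52388079, -0.45307125, -0.72130116]]), 't': array([ 0.33060706, -0.25659823,  1.49698147])}
top {'fx': 479.00618878436904, 'fy': 479.00618878436904, 'cx': 317.65326413804786, 'cy': 196.8510410186378, 'R': array([[-0.01307533, -0.99988459, -0.00773596],
       [-0.99925222,  0.01334782, -0.03628829],
       [ 0.03638736,  0.00725569, -0.99931142]]), 't': array([0.03401426, 0.53069402, 1.53309821])}
{'fx': 277.3769445668322, 'fy': 277.3769445668322, 'cx': 317.4047818318743, 'cy': 199.90734797515876, 'T_tool_cam': array([[ 4.09098036e-04, -9.63390287e-01, -2.68102570e-01,
         7.27234272e-02],
       [ 9.99999497e-01,  1.48484055e-04,  9.92343095e-04,
         1.55267994e-04],
       [-9.16204742e-04, -2.68102841e-01,  9.63389863e-01,
        -1.50345718e-01],
       [ 0.00000000e+00,  0.00000000e+00,  0.00000000e+00,
         1.00000000e+00]])} 0.011
{'time': 0.1, 'q': array([ 9.57496553e-01,  5.28359134e-01,  1.43377398e+00, -2.35501972e-05,
        1.18138318e+00, -1.78500740e-01]), 'joint_velocities': array([ 0.00062359, -0.00113644, -0.00274847,  0.00038639,  0.00213022,
        0.00064025]), 'joint_torque': array([ 2.65312201e-04, -4.40985811e+01, -1.77150321e+01,  6.34965277e-02,
        5.34286292e-02, -5.58711690e-05]), 'position': array([0.26287646, 0.56632943, 0.23267816]), 'tool_rot': array([ 2.15686608e-01,  9.76462166e-01, -8.91620659e-04, -3.60867652e-04]), 'ft_force': array([ 0.32192174, -0.8843748 , -0.55938126]), 'moment': array([-0.00280116,  0.02892919, -0.02915376]), 'grip_force': 0.0, 'grip_width': 0.08656375960801448}
```

View pics/scene0.png

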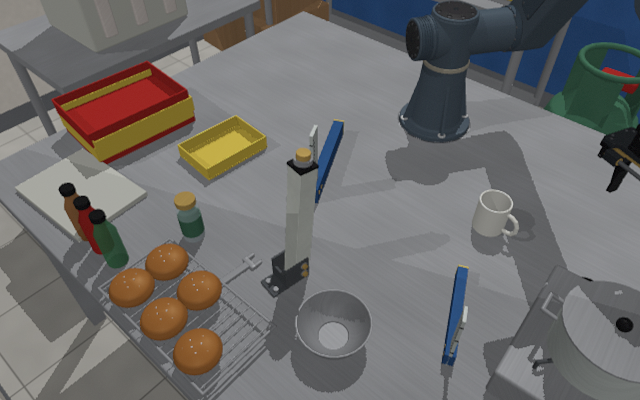

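View pics/top0.png

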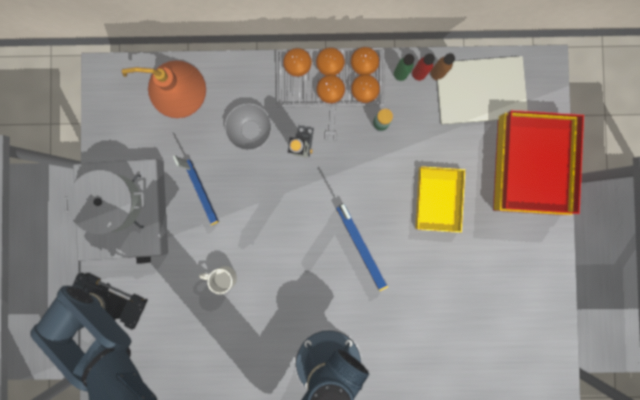

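The blue squares are the two candidates: left one at top-view (198,188), about 70 px ≈ 220 mm long, and centre one at (360,245), about 95 px ≈ 300 mm. The left one, at scene (457,315), fits the smaller square. The post is at top (298,142). I'll check the choice in a close crop.

```bash
python3 - <<'E'
import cv2,numpy as np
t=cv2.imread("pics/top0.png"); s=cv2.imread("pics/scene0.png")
a=cv2.resize(t[115:235,165:325],None,fx=5,fy=5,interpolation=cv2.INTER_CUBIC)
cv2.imwrite("pics/a.png",a)
b=cv2.resize(s[255:375,400:500],None,fx=5,fy=5,interpolation=cv2.INTER_CUBIC)
c=cv2.resize(s[140:300,250:330],None,fx=3.75,fy=3.75,interpolation=cv2.INTER_CUBIC)
cv2.imwrite("pics/b.png",np.hstack([b,c])); 
E
```

```text
(no output)
```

View pics/a.png

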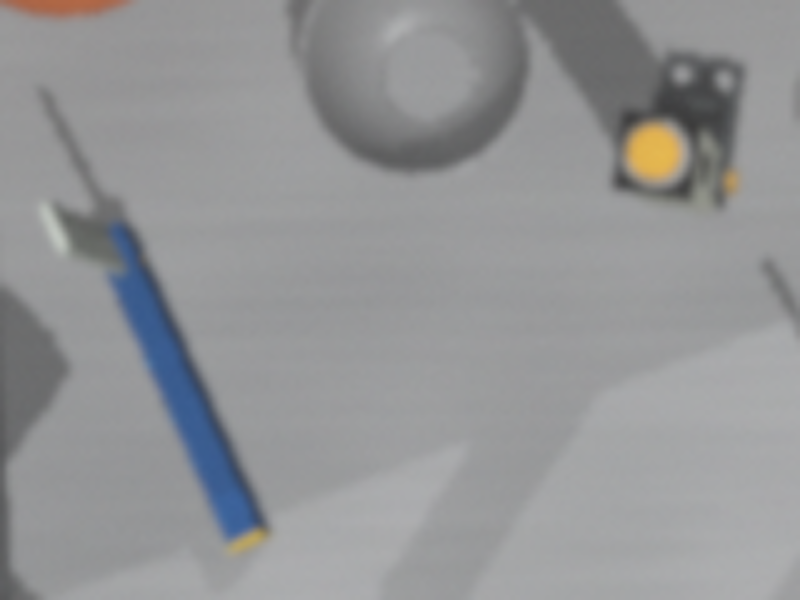

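View pics/b.png

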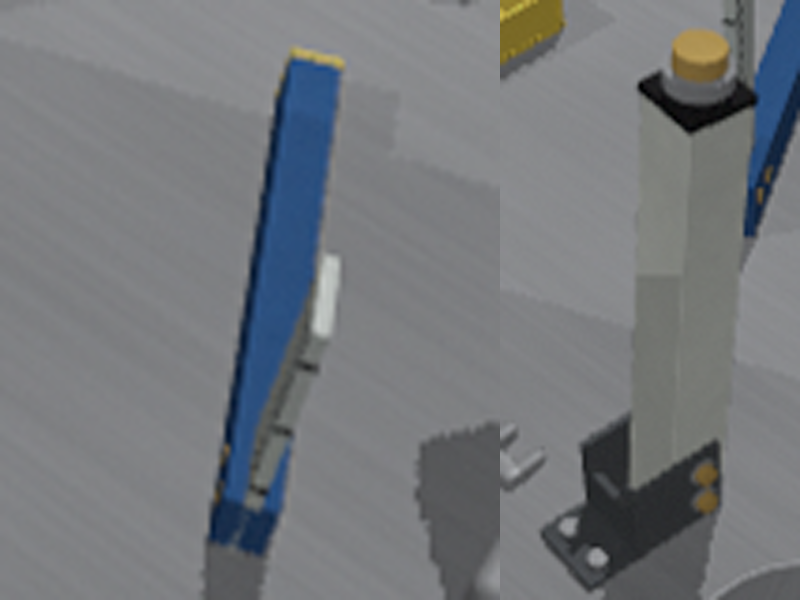

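Left square: short blade and stock, with its blue heel at crop (117,222) and yellow toe at (245,545), so this is the smaller one. The post's shoe plate trails up and right in the top view. Next I'll convert these to world positions.

```bash
cat > h.py <<'E'
import numpy as np, cv2
from scipy.spatial.transform import Rotation as Ro
from rig import robot
def cam(n):
    c=robot.calibration(n)
    if n!="wrist": return c,c["R"].T,-c["R"].T@c["t"]
    o=robot.get_obs(); T=np.eye(4); T[:3,:3]=Ro.from_quat(o["tool_rot"]).as_matrix(); T[:3,3]=o["position"]
    M=T@c["T_tool_cam"]; return c,M[:3,:3],M[:3,3]
def ray(C,u,v):
    c,R,p=C; return p,R@np.array([(u-c["cx"])/c["fx"],(v-c["cy"])/c["fy"],1])
def pix2z(C,u,v,z):
    p,d=ray(C,u,v); return p+d*(z-p[2])/d[2]
def proj(C,X):
    c,R,p=C; q=R.T@(np.asarray(X)-p); return c["fx"]*q[0]/q[2]+c["cx"],c["fy"]*q[1]/q[2]+c["cy"]
E
python3 - <<'E'
from h import *
T=cam("top");S=cam("scene")
f=lambda x,y:(165+x/5,115+y/5)
g=lambda x,y:(400+x/5,255+y/5)
k=lambda x,y:(250+(x-500)/3.75,140+y/3.75)
P=lambda n,C,p,z:print(n,pix2z(C,*p,z).round(4))
P("toe top",T,f(246,537),.036);P("heel top",T,f(116,222),.036)
P("toe S",S,g(316,55),.036);P("heel S",S,g(247,503),.036); 
for p in [(675,50),(745,65)]:P("plate",T,f(*p),.005)
P("platecorner S",S,k(543,533),.005);P("platecorner S",S,k(593,587),.005)
P("collar T",T,f(655,152),.33);P("collar S",S,k(700,42),.33)
for p in[(688,130),(755,95),(640,87)]:P("posttop S",S,k(*p),.3)
E
```

```text
toe top [0.4536 0.3553 0.036 ]
heel top [0.6549 0.4371 0.036 ]
toe S [0.4538 0.3581 0.036 ]
heel S [0.6544 0.4451 0.036 ]
plate [0.7657 0.0813 0.005 ]
plate [0.7552 0.036  0.005 ]
platecorner S [0.7591 0.0428 0.005 ]
platecorner S [0.766  0.0908 0.005 ]
collar T [0.6521 0.0784 0.33  ]
collar S [0.653 0.08  0.33 ]
posttop S [0.6787 0.095  0.3   ]
posttop S [0.6388 0.1022 0.3   ]
posttop S [0.6717 0.0563 0.3   ]
```

jog_arm --motion '[-1,-0.15,0.2,0,0,0,-1,-1,-0.15,0.2,0,0,0,-1,-1,-0.15,0.2,0,0,0,-1,-1,-0.15,0.2,0,0,0,-1,-1,-0.15,0.2,0,0,0,-1,-1,-0.15,0.2,0,0,0,-1,-1,-0.15,0.2,0,0,0,-1,-1,-0.15,0.2,0,0,0,-1]'

```text
time: 1.1
position: [0.5339, 0.3875, 0.1687]
tool_rot: [0.216, 0.976, -0.0, -0.0]
ft_force: [0.7, 1.8, 0.3]
grip_width: 0.0869
grip_force: 0.0
```

jog_arm --motion '[0,0,0,0,0,-0.99,-1,0,0,0,0,0,-0.99,-1,0,0,0,0,0,-0.99,-1,0,0,0,0,0,-0.99,-1,0,0,0,0,0,-0.99,-1,0,0,0,0,0,-0.99,-1,0,0,0,0,0,-0.99,-1,0,0,0,0,0,-0.99,-1,0,0,0,0,0,-0.99,-1,0,0,0,0,0,-0.99,-1,0,0,0,0,0,-0.99,-1,0,0,0,0,0,-0.99,-1]'

```text
time: 2.6
position: [0.5328, 0.3883, 0.1689]
tool_rot: [-0.197, 0.98, -0.0, -0.001]
ft_force: [0.2, 0.5, -0.1]
grip_width: 0.087
grip_force: 0.0
```

```bash
cat >> h.py <<'E'
def go(p,yaw,look=True):
    """tool-frame shift (in jog units, at present yaw) and yaw turn units to reach TCP p with square-x yaw"""
    o=robot.get_obs();R=Ro.from_quat(o["tool_rot"]).as_matrix()
    a=np.arctan2(-R[1,0],-R[0,0]); print("t",round(o["time"],2),"tcp",o["position"].round(4),"yaw",np.degrees(a).round(2),"z",R[:,2].round(3),"F",o["ft_force"].round(1),"M",o["moment"].round(2),"w",round(o["grip_width"],4),"gf",round(o["grip_force"],1))
    print("units",(R.T@(np.array(p)-o["position"])/.04).round(2),"rz",(-(yaw-np.degrees(a))/4).round(2))
E
python3 - <<'E'
from h import *
go([.532,.389,.15],22.7)
C=cam("wrist"); im=robot.camera("wrist"); cv2.imwrite("pics/w0.png",im)
for X in([.4537,.3567,.036],[.6547,.441,.036]):print(proj(C,X))
E
```

```text
t 2.6 tcp [0.5328 0.3883 0.1689] yaw 22.74 z [-0.001 -0.001 -1.   ] F [ 0.2  0.5 -0.1] M [ 0.09  0.02 -0.01] w 0.087 gf 0.0
units [0.01 0.02 0.47] rz 0.01
(np.float64(319.06383773561106), np.float64(109.45919150455042))
(np.float64(318.7407676957589), np.float64(303.17374334138157))
```

View pics/w0.png

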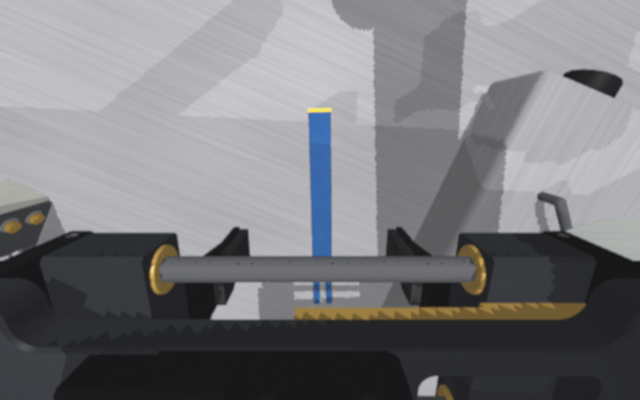

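The toe is at (320,109), against a prediction of (319,109). The stock runs about 0.7° off toward the right. I'll descend and grip.

jog_arm --motion '[0,0.03,0.7,0,0,-0.17,-1,0,0,0.7,0,0,0,-1,0,0,0.7,0,0,0,-1,0,0,0.7,0,0,0,-1,0,0,0.6,0,0,0,-1,0,0,0.4,0,0,0,-1,0,0,0,0,0,0,-1,0,0,0,0,0,0,-1]'

```text
time: 3.65
position: [0.5334, 0.39, 0.0183]
tool_rot: [-0.202, 0.979, 0.0, 0.001]
ft_force: [0.2, -0.6, -0.7]
grip_width: 0.087
grip_force: 0.0
```

jog_arm --motion '[0,0,0,0,0,0,1,0,0,0,0,0,0,1,0,0,0,0,0,0,1,0,0,0,0,0,0,1,0,0,0,0,0,0,1,0,0,0,0,0,0,1,0,0,0,0,0,0,1,0,0,0,0,0,0,1]' --grip_force 55

```text
time: 4.65
position: [0.5327, 0.3898, 0.0175]
tool_rot: [-0.202, 0.979, 0.0, -0.0]
ft_force: [-0.6, 0.9, -0.4]
grip_width: 0.0216
grip_force: 54.9
```

```bash
python3 - <<'E'
from h import *
go([.44,.13,.03],-10.3)
T=cam("top")
import numpy as np
print("bowl",pix2z(T,248,126,.06)," big sq heel",pix2z(T,340,203,.05),"mug",pix2z(T,218,282,.085))
E
```

```text
t 4.65 tcp [0.5327 0.3898 0.0175] yaw 23.28 z [-0.  0. -1.] F [-0.6  0.9 -0.4] M [0.17 0.09 0.  ] w 0.0216 gf 54.9
units [ 4.69 -5.05 -0.31] rz 8.39
bowl [0.75453018 0.24217238 0.06      ]  big sq heel [ 0.50941273 -0.04307996  0.05      ] mug [0.27264648 0.3336749  0.085     ]
```

jog_arm --motion '[0,0,-0.15,0,0,0,1,0,0,-0.15,0,0,0,1,0.47,-0.5,0,0,0,0,1,0.47,-0.5,0,0,0,0,1,0.47,-0.5,0,0,0,0,1,0.47,-0.5,0,0,0,0,1,0.47,-0.5,0,0,0,0,1,0.47,-0.5,0,0,0,0,1,0.47,-0.5,0,0,0,0,1,0.47,-0.5,0,0,0,0,1,0.47,-0.5,0,0,0,0,1,0.47,-0.5,0,0,0,0,1]'

```text
time: 6.15
position: [0.4396, 0.1308, 0.03]
tool_rot: [-0.202, 0.979, -0.0, 0.001]
ft_force: [0.5, -0.1, -3.9]
grip_width: 0.0215
grip_force: 54.9
```

jog_arm --motion '[0,0,0,0,0,0.7,1,0,0,0,0,0,0.7,1,0,0,0,0,0,0.7,1,0,0,0,0,0,0.7,1,0,0,0,0,0,0.7,1,0,0,0,0,0,0.7,1,0,0,0,0,0,0.7,1,0,0,0,0,0,0.7,1,0,0,0,0,0,0.7,1,0,0,0,0,0,0.7,1,0,0,0,0,0,0.7,1,0,0,0,0,0,0.7,1]'

```text
time: 7.65
position: [0.4399, 0.1316, 0.03]
tool_rot: [0.091, 0.996, 0.0, 0.001]
ft_force: [-0.5, 0.2, -4.6]
grip_width: 0.0215
grip_force: 54.9
```

```bash
python3 - <<'E'
from h import *
go([.4908,.109,.03],-10.3)
t=robot.camera("top"); s=robot.camera("scene")
a=cv2.resize(t[120:220,240:340],None,fx=4,fy=4,interpolation=cv2.INTER_CUBIC)
b=cv2.resize(s[130:270,250:390],(400,400),interpolation=cv2.INTER_CUBIC)
cv2.imwrite("pics/c.png",np.hstack([a,b]))
E
```

```text
t 7.65 tcp [0.4399 0.1316 0.03  ] yaw -10.4 z [ 0.001  0.    -1.   ] F [-0.5  0.2 -4.6] M [ 0.01  0.15 -0.  ] w 0.0215 gf 54.9
units [-1.35 -0.33  0.  ] rz -0.03
```

View pics/c.png

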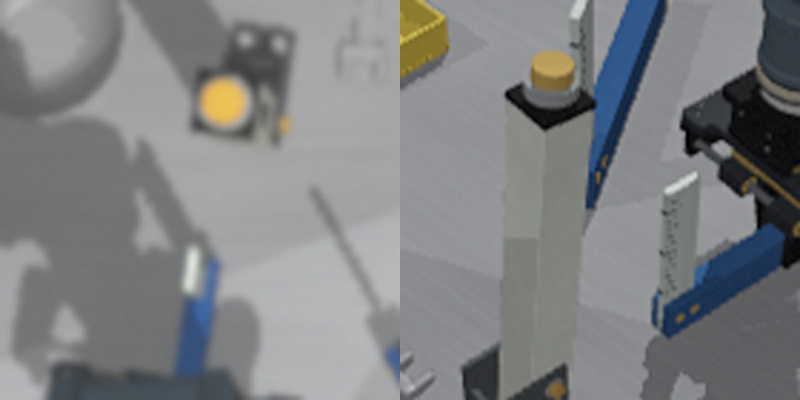

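The square is held level, with the blade tip at top-crop (192,270) and at scene-crop (682,183). It is about 13 mm to the left of the post's line by my numbers. I'll compare the square and post in the same cameras.

```bash
python3 - <<'E'
from h import *
T=cam("top");S=cam("scene"); a=np.radians(-10.3); X=np.array([np.cos(a),np.sin(a)]);Y=np.array([-np.sin(a),np.cos(a)])
f=lambda x,y:(240+x/4,120+y/4); g=lambda x,y:(250+(x-400)*.35,130+y*.35)
def P(n,C,p,z):
    w=pix2z(C,*p,z); print(n,w.round(4),"along",(w[:2]@X).round(4),"lat",(w[:2]@Y).round(4))
P("blade T",T,f(192,270),.173);P("blade S",S,g(682,183),.173);P("stock heel T",T,f(207,260),.049)
P("collar T",T,f(223,102),.33);P("collar S",S,g(552,60),.33)
for p in[(506,92),(546,128),(595,100)]:P("post S",S,g(*p),.3)
P("heelbottom S",S,g(663,333),.013);P("heel top mid S",S,g(660,300),.049)
p=np.array([.4399,.1316]);print("tcp",p@X,p@Y)
E
```

```text
blade T [0.5533 0.111  0.173 ] along 0.5245 lat 0.2081
blade S [0.5572 0.1146 0.173 ] along 0.5278 lat 0.2124
stock heel T [0.568  0.1076 0.049 ] along 0.5396 lat 0.2075
collar T [0.6519 0.0791 0.33  ] along 0.6272 lat 0.1944
collar S [0.6528 0.0794 0.33  ] along 0.6281 lat 0.1949
post S [0.67   0.0541 0.3   ] along 0.6495 lat 0.173
post S [0.6778 0.0965 0.3   ] along 0.6496 lat 0.2161
post S [0.6378 0.102  0.3   ] along 0.6093 lat 0.2144
heelbottom S [0.5715 0.115  0.013 ] along 0.5417 lat 0.2153
heel top mid S [0.5705 0.1096 0.049 ] along 0.5417 lat 0.2099
tcp 0.4092806566776534 0.20813436542173627
```

jog_arm --motion '[0,-0.17,0,0,0,0,1,0,-0.17,0,0,0,0,1,-0.4,0,0,0,0,0,1,-0.4,0,0,0,0,0,1,-0.4,0,0,0,0,0,1,-0.3,0,0,0,0,0,1,0,0,0.15,0,0,0,1,0,0,0.1,0,0,0,1,0,0,0.06,0,0,0,1,0,0,0.02,0,0,0,1,0,0,0,0,0,0,1,0,0,0,0,0,0,1]'

```text
time: 9.25
position: [0.4942, 0.1076, 0.0174]
tool_rot: [0.09, 0.996, -0.0, -0.001]
ft_force: [-3.5, -0.8, 8.0]
grip_width: 0.0218
grip_force: 54.9
```

```bash
python3 - <<'E'
from h import *
go([.5236,.103,.0165],-10.2)
E
```

```text
t 9.25 tcp [0.4942 0.1076 0.0174] yaw -10.28 z [-0.002 -0.    -1.   ] F [-3.5 -0.8  8. ] M [-0.06  0.44 -0.04] w 0.0218 gf 54.9
units [-0.74  0.02  0.02] rz -0.02
```

jog_arm --motion '[-0.1,0,0,0,0,0,1,-0.1,0,0,0,0,0,1,-0.1,0,0,0,0,0,1,-0.08,0,0,0,0,0,1,0,0,0,0,0,0,1]'

```text
time: 9.88
position: [0.5063, 0.1054, 0.0174]
tool_rot: [0.09, 0.996, -0.0, -0.004]
ft_force: [-7.5, 0.4, 12.8]
grip_width: 0.0216
grip_force: 54.9
```

jog_arm --motion '[-0.05,0,0,0,0,0,1,-0.05,0,0,0,0,0,1,-0.05,0,0,0,0,0,1,0,0,0,0,0,0,1]'

```text
time: 10.38
position: [0.5119, 0.1044, 0.0174]
tool_rot: [0.089, 0.996, -0.0, -0.004]
ft_force: [-8.2, 2.4, 12.6]
grip_width: 0.0218
grip_force: 54.9
```

```bash
python3 - <<'E'
from h import *
go([.5236,.103,.0165],-10.2)
t=robot.camera("top"); s=robot.camera("scene")
a=cv2.resize(t[120:220,240:340],None,fx=4,fy=4,interpolation=cv2.INTER_CUBIC)
b=cv2.resize(s[130:270,250:390],(400,400),interpolation=cv2.INTER_CUBIC)
cv2.imwrite("pics/d.png",np.hstack([a,b]))
E
```

```text
t 10.38 tcp [0.5119 0.1044 0.0174] yaw -10.27 z [-0.008  0.    -1.   ] F [-8.2  2.4 12.6] M [0.28 0.96 0.04] w 0.0218 gf 54.9
units [-0.3   0.02  0.02] rz -0.02
```

View pics/d.png

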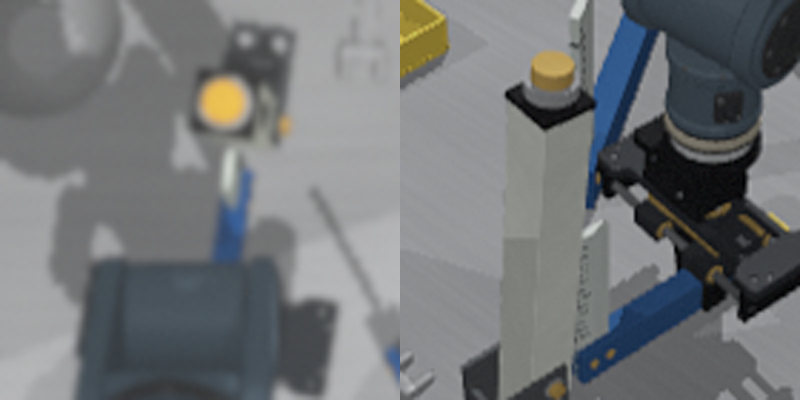

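Contact hasn't happened yet: the collar is still at (223,102), and the blade is in line with the post. I'll keep advancing gently.

jog_arm --motion '[-0.04,0,0,0,0,0,1,-0.04,0,0,0,0,0,1,-0.04,0,0,0,0,0,1,0,0,0,0,0,0,1]'

```text
time: 10.98
position: [0.5165, 0.1036, 0.0174]
tool_rot: [0.089, 0.996, -0.0, -0.004]
ft_force: [-7.7, 1.5, 13.0]
grip_width: 0.022
grip_force: 54.9
```

jog_arm --motion '[-0.04,0,0,0,0,0,1,-0.04,0,0,0,0,0,1,0,0,0,0,0,0,1]'

```text
time: 11.35
position: [0.5185, 0.1032, 0.0174]
tool_rot: [0.089, 0.996, -0.0, -0.005]
ft_force: [-9.2, 1.2, 14.1]
grip_width: 0.0218
grip_force: 54.9
```

jog_arm --motion '[-0.04,0,0,0,0,0,1,-0.04,0,0,0,0,0,1,0,0,0,0,0,0,1]'

```text
time: 11.72
position: [0.5207, 0.1028, 0.0174]
tool_rot: [0.089, 0.996, -0.0, -0.006]
ft_force: [-10.7, 1.9, 15.3]
grip_width: 0.0217
grip_force: 54.9
```

```bash
python3 - <<'E'
from h import *
go([.5236,.103,.0165],-10.2)
t=robot.camera("top"); s=robot.camera("scene")
a=cv2.resize(t[120:220,240:340],None,fx=4,fy=4,interpolation=cv2.INTER_CUBIC)
b=cv2.resize(s[130:270,250:390],(400,400),interpolation=cv2.INTER_CUBIC)
cv2.imwrite("pics/e.png",np.hstack([a,b]))
E
```

```text
t 11.72 tcp [0.5207 0.1028 0.0174] yaw -10.25 z [-0.012  0.001 -1.   ] F [-10.7   1.9  15.3] M [0.5  1.37 0.08] w 0.0217 gf 54.9
units [-0.07  0.02  0.02] rz -0.01
```

View pics/e.png

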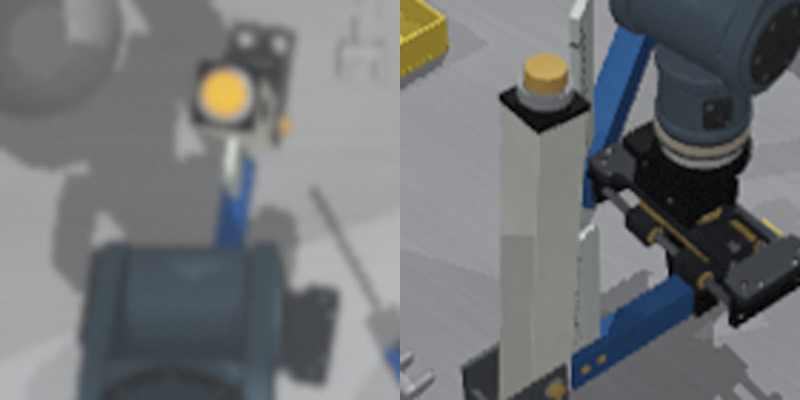

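Contact is made: the collar moved from (223,102) to (224,94). I'll press on until the heel stops.

jog_arm --motion '[-0.04,0,0,0,0,0,1,-0.04,0,0,0,0,0,1,0,0,0,0,0,0,1]'

```text
time: 12.2
position: [0.5234, 0.1023, 0.0174]
tool_rot: [0.089, 0.996, -0.0, -0.007]
ft_force: [-11.5, 3.5, 16.6]
grip_width: 0.0216
grip_force: 55.0
```

jog_arm --motion '[-0.04,0,0,0,0,0,1,-0.04,0,0,0,0,0,1,0,0,0,0,0,0,1]'

```text
time: 12.58
position: [0.526, 0.1018, 0.0174]
tool_rot: [0.089, 0.996, -0.0, -0.007]
ft_force: [-12.8, 2.5, 17.0]
grip_width: 0.0216
grip_force: 55.0
```

jog_arm --motion '[-0.04,0,0,0,0,0,1,-0.04,0,0,0,0,0,1,0,0,0,0,0,0,1]'

```text
time: 12.95
position: [0.5285, 0.1013, 0.0174]
tool_rot: [0.089, 0.996, -0.0, -0.008]
ft_force: [-13.2, 3.0, 17.4]
grip_width: 0.0215
grip_force: 55.0
```

```bash
python3 - <<'E'
from h import *
go([.5236,.103,.0165],-10.2)
E
```

```text
t 12.95 tcp [0.5285 0.1013 0.0174] yaw -10.24 z [-0.016  0.001 -1.   ] F [-13.2   3.   17.4] M [0.51 1.75 0.11] w 0.0215 gf 55.0
units [0.13 0.02 0.02] rz -0.01
```

jog_arm --motion '[-0.04,0,0,0,-0.1,0,1,-0.04,0,0,0,-0.1,0,1,0,0,0,0,0,0,1]'

```text
time: 13.32
position: [0.5293, 0.1011, 0.0174]
tool_rot: [0.089, 0.996, -0.001, -0.004]
ft_force: [-15.8, 3.0, 21.3]
grip_width: 0.0215
grip_force: 55.0
```

```bash
python3 - <<'E'
from h import *
go([.5236,.103,.0165],-10.2)
E
```

```text
t 13.32 tcp [0.5293 0.1011 0.0174] yaw -10.25 z [-0.007 -0.001 -1.   ] F [-15.8   3.   21.3] M [0.79 2.59 0.06] w 0.0215 gf 55.0
units [0.15 0.02 0.02] rz -0.01
```

jog_arm --motion '[-0.04,0,0,0,0,0,1,-0.04,0,0,0,0,0,1,0,0,0,0,0,0,1]'

```text
time: 13.7
position: [0.5309, 0.1007, 0.0173]
tool_rot: [0.089, 0.996, -0.001, -0.005]
ft_force: [-18.1, 3.6, 23.3]
grip_width: 0.0214
grip_force: 55.0
```

```bash
python3 - <<'E'
from h import *
go([.5236,.103,.0165],-10.2)
t=robot.camera("top"); s=robot.camera("scene")
a=cv2.resize(t[120:220,240:340],None,fx=4,fy=4,interpolation=cv2.INTER_CUBIC)
b=cv2.resize(s[130:270,250:390],(400,400),interpolation=cv2.INTER_CUBIC)
cv2.imwrite("pics/f.png",np.hstack([a,b]))
E
```

```text
t 13.7 tcp [0.5309 0.1007 0.0173] yaw -10.25 z [-0.011 -0.001 -1.   ] F [-18.1   3.6  23.3] M [0.81 2.84 0.05] w 0.0214 gf 55.0
units [0.19 0.02 0.02] rz -0.01
```

View pics/f.png

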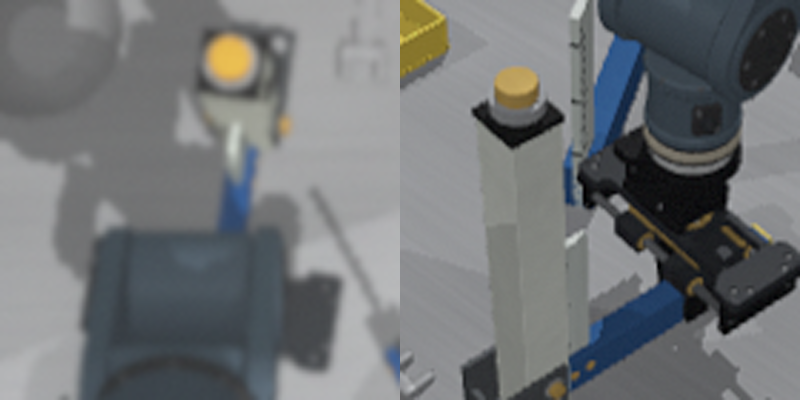

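The collar has moved to (231,57) and the blade is against the post. I'll measure the lean from the post's edges in the scene camera, calibrated on the earlier frames.

```bash
cat > lean.py <<'E'
from h import *
from scipy.optimize import least_squares
S=cam("scene"); a=np.radians(-10.2); X=np.array([np.cos(a),np.sin(a),0]);Y=np.array([-np.sin(a),np.cos(a),0]);Z=np.array([0,0,1.])
def edge(g,p0,p1,rad=4):
    out=[]
    for r in np.arange(p0[1],p1[1]):
        c=p0[0]+(p1[0]-p0[0])*(r-p0[1])/(p1[1]-p0[1]); i=int(round(c)); w=g[int(r),i-rad:i+rad+1].astype(float)
        d=np.abs(np.diff(w)); k=d.argmax(); 
        if d[k]<6: continue
        sl=slice(max(k-1,0),k+2); out.append((i-rad+.5+(np.arange(len(d))[sl]*d[sl]).sum()/d[sl].sum(),r))
    return np.array(out)
def lean(img,edges):
    g=cv2.GaussianBlur(cv2.cvtColor(img,cv2.COLOR_BGR2GRAY),(1,5),0)
    for (b,l),p0,p1 in edges: # edge at along b, lateral l from post mid
        e=edge(g,p0,p1)
        # unknowns: lateral/pixel offset s along image column, lean th
        def model(v):
            th,s=v; q=[]
            for z in (.07,.29):
                P=X*(.6516+b*np.cos(th)-(z-.02)*np.sin(th))+Y*(.1947+l)+Z*(z+0*b); q.append(proj(S,P))
            (u0,v0),(u1,v1)=q; return u0+(u1-u0)*(e[:,1]-v0)/(v1-v0)+s-e[:,0]
        r=least_squares(model,[0,0],loss="soft_l1",f_scale=.3); print(b,l,"n",len(e),"lean",r.x[0].round(4),"off",r.x[1].round(2),"rms",np.sqrt(np.median(model(r.x)**2)).round(2))
E
python3 - <<'E'
from lean import *
g=lambda x,y:(250+(x-400)*.35,130+y*.35)
s0=cv2.imread("pics/scene0.png"); s=robot.camera("scene"); cv2.imwrite("pics/s2.png",s)
k=lambda x,y:(250+(x-500)/3.75,140+y/3.75)
lean(s0,[((.02,-.02),k(641,110),k(634,400)),((.02,.02),k(689,150),k(678,400)),((-.02,.02),k(754,120),k(728,400))])
lean(s,[((.02,-.02),g(479,130),g(496,330)),((.02,.02),g(515,155),g(524,370)),((-.02,.02),g(564,130),g(569,340))])
o=robot.get_obs();print(o["position"],o["ft_force"])
E
```

```text
0.02 -0.02 n 61 lean 0.0871 off -2.08 rms 0.28
0.02 0.02 n 52 lean 0.0962 off -2.36 rms 0.16
-0.02 0.02 n 72 lean 0.0813 off -1.58 rms 0.24
0.02 -0.02 n 70 lean -0.0015 off -2.27 rms 0.2
0.02 0.02 n 62 lean 0.0015 off -2.32 rms 0.17
-0.02 0.02 n 74 lean 0.0089 off -2.96 rms 0.4
[0.5309009  0.10074736 0.01734049] [-18.24574414   4.4456807   23.75995785]
```

Lean now reads about 0.00 rad, against about 0.088 at the start. I'll press further to be sure the heel bears firmly, trimming the tilt as I go.

jog_arm --motion '[-0.04,0,0,0,-0.08,0,1,-0.04,0,0,0,-0.08,0,1,0,0,0,0,0,0,1,0,0,0,0,0,0,1]'

```text
time: 14.35
position: [0.5309, 0.1007, 0.0173]
tool_rot: [0.089, 0.996, -0.001, -0.003]
ft_force: [-21.7, 6.2, 27.9]
grip_width: 0.0215
grip_force: 55.0
```

jog_arm --motion '[-0.04,0,0,0,0,0,1,-0.04,0,0,0,0,0,1,0,0,0,0,0,0,1,0,0,0,0,0,0,1]'

```text
time: 14.85
position: [0.5309, 0.1007, 0.0173]
tool_rot: [0.089, 0.996, -0.001, -0.006]
ft_force: [-26.6, 6.8, 32.3]
grip_width: 0.0217
grip_force: 55.0
```

```bash
python3 - <<'E'
from lean import *
g=lambda x,y:(250+(x-400)*.35,130+y*.35)
s=robot.camera("scene"); cv2.imwrite("pics/s3.png",s)
lean(s,[((.02,-.02),g(479,130),g(496,330)),((.02,.02),g(515,155),g(524,370)),((-.02,.02),g(564,130),g(569,340))])
go([.5236,.103,.0165],-10.2)
E
```

```text
0.02 -0.02 n 70 lean -0.002 off -2.24 rms 0.2
0.02 0.02 n 63 lean 0.0026 off -2.43 rms 0.21
-0.02 0.02 n 72 lean 0.0057 off -2.78 rms 0.41
t 14.9 tcp [0.5309 0.1007 0.0173] yaw -10.26 z [-0.012 -0.002 -1.   ] F [-26.7   7.2  31.3] M [1.47 4.19 0.06] w 0.0217 gf 55.0
units [0.19 0.02 0.02] rz -0.02
```

jog_arm --motion '[0,0,-0.01,0,0,0,1,0,0,0,0,0,0,1,0,0,0,0,0,0,1,0,0,0,0,0,0,1]'

```text
time: 15.4
position: [0.531, 0.1007, 0.0174]
tool_rot: [0.089, 0.996, -0.001, -0.006]
ft_force: [-25.3, 7.3, 28.6]
grip_width: 0.0215
grip_force: 55.0
```

```bash
python3 - <<'E'
from lean import *
g=lambda x,y:(250+(x-400)*.35,130+y*.35)
s=robot.camera("scene");t=robot.camera("top")
lean(s,[((.02,-.02),g(479,130),g(496,330)),((.02,.02),g(515,155),g(524,370)),((-.02,.02),g(564,130),g(569,340))])
go([.5236,.103,.0165],-10.2)
a=cv2.resize(t[125:185,270:330],(400,400),interpolation=cv2.INTER_CUBIC)
b=cv2.resize(s[200:280,270:350],(400,400),interpolation=cv2.INTER_CUBIC)
cv2.imwrite("pics/z.png",np.hstack([a,b]))
E
```

```text
0.02 -0.02 n 70 lean -0.002 off -2.22 rms 0.19
0.02 0.02 n 65 lean 0.0026 off -2.42 rms 0.19
-0.02 0.02 n 73 lean 0.0094 off -3.0 rms 0.39
t 15.5 tcp [0.5309 0.1007 0.0173] yaw -10.26 z [-0.012 -0.002 -1.   ] F [-25.1   7.5  28.8] M [1.44 4.11 0.11] w 0.0214 gf 55.0
units [0.19 0.02 0.02] rz -0.01
```

View pics/z.png

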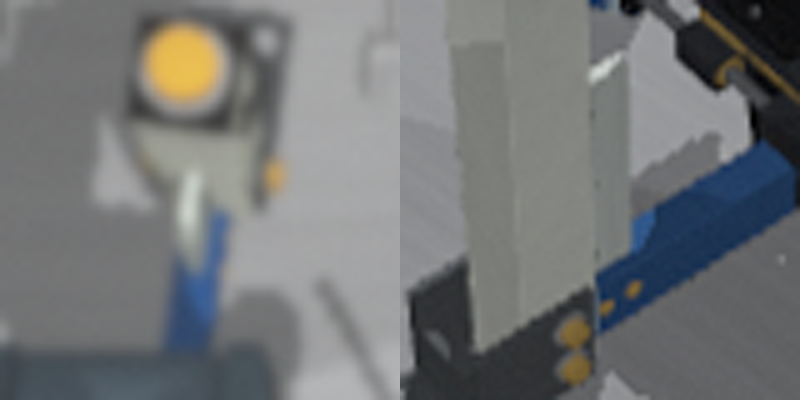

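The heel and blade sit tight against the upright post, with the blade centred on it, and a further push didn't move the square. I'm handing in.

```bash
python3 -c "
from rig import robot
print(robot.hand_in())"
```

```text
the job is handed in; nothing more can be done
None
```

I handed the job in at about 15.5 s: the smaller blue square is still gripped and pressed home in the corner, and the post measures upright to within about 0.01 rad by camera.

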